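Cap the open cable ports of a shop counter

ROBOT

A 6-joint arm with a two-finger parallel gripper is mounted at the origin on the work surface. World frame = base frame: x ahead of the robot, y to its left, z up, the work surface at z = 0. Lengths are in mm, angles in rad, forces in N, time in s.
With the tool pointing down it reaches from about 400 to 925 mm from the base axis. Payload 12.5 kg.
Tool frame: the origin (TCP) lies at the very end of the fingers, on their centre line; the grasp point (between the pads) lies 19 mm behind it; z points along the fingers, y is the line along which they close (so a half turn about z gives the same grasp; the last joint's range is limited). The gripper opens to 95 mm and grips with 3 to 60 N. Pads are 20 mm wide; open, the fingers measure 119 mm over their backs; the gripper's body (75 mm by 180 mm) begins 59 mm behind the grasp point.
Start: joints at [-1.297, 0.491, 1.559, -0, 1.092, -0.106], TCP at [231.733, -580.471, 214.661] pointing down, gripper open.
Joint ranges: [-3.1, 3.1], [-0.84, 2.19], [0.05, 2.79], [-1.13, 4.28], [0.06, 2.93], [-2.69, 2.69]. Speed limits (rad/s): [2.22, 2.22, 2.79, 3.14, 3.14, 3.14].

INTERFACE

Orientations are given as [roll, pitch, yaw] about the fixed x, y, z axes, in that order (R = Rz(yaw) Ry(pitch) Rx(roll)).
In Python, from cell import state, read_camera, camera_info, job_done gives the robot as it stands.
- The arm moves only by the shell command python3 -m handwheel FILE, which reads ROWS from the file FILE. ROWS is a JSON list that holds a single list of rows (three levels of brackets), with 1 to 5 rows, each of 5 numbers: dx, dy, dz in mm, then a turn about the tool's z in rad, then the opening from 0.0 (shut) to 1.0 (fully open); each row is the pose to reach, as a shift and turn from the pose commanded when the command began, along the tool's axes at that moment; what a row does not reach only later rows make up. A row lasts 1/12 s, in which the tool goes at most 41.7 mm and 0.125 rad, less where a joint would pass 70% of its speed; a pose out of reach is approached as far as the arm can. The fingers move at their own pace and stop on an object; the grip force is fixed at half the most. Time passes only in rows, so rows that do not move let the fingers close. It prints the time, the measured TCP pose, the force, the opening and the grip force at its end. Input that does not fit is refused with a message, and nothing moves.
- state(): the state, without advancing time (a new reading comes with each control period).
- read_camera(name): name is "side" or "top"; returns (picture, depth): 480x640x3 uint8, red, green, blue; 480x640 float32, mm along the optical axis (not along the pixel's ray), 0 where there is no reading.
- camera_info(name): a dict with "vertical_fov" (degrees; the focal length in pixels is half the picture's height over the tangent of half this angle, whatever the lens; pixels are square), "cx", "cy" (the principal point, pixels), "origin" and "attitude" of the camera in the world. Camera axes: x right, y down, z forward; pixel columns grow to the right and rows downward; lengths in mm; the calibration is good to about 2 mm. A picture is of the moment at which its call begins. camera_info takes no time and is no camera call.
- job_done(): hands the job in; it is judged then, once.
The state is a dict: "t": time; "joints": joint angles; "qvel": joint speeds; "tau": joint torques, N m; "eef_pos": TCP position; "tcp_rot": TCP orientation; "ft_force": force on the tool from outside, world axes, zero at the start; "moment": the same for the moment, N m; "opening": opening from 0.0 (shut) to 1.0 (fully open); "grip_force": force on a finger pad.
Only numpy, scipy, OpenCV 4.12 (cv2) and the standard library are available. Lean on these libraries where they do the work, as an engineer would, in place of code of your own. Each camera call takes 0.05 s, during which the arm holds its last target. There are 200 camera calls.

TASK

The four cable ports on this shop counter stand open. Fit each one with the cap whose shape and size match its opening (small round, large round, square, oblong), squared up with the housing, plug fully down in the opening and plate lying flat, and let go of it. Leave the three-cornered spare cap where it lies, and do not knock over the spray bottle.

Things in the scene. Friction and masses are not known exactly. Their poses are not given: they have to be found in the camera images.
- cap_small: Loose small round cap: grey plastic cover plate 56 mm in diameter, 5 mm thick, on a black plug 24 mm in diameter, 10 mm deep; on top a round black knob 20 mm across, 28 mm high. Origin: centre of the plug's underside, z up; plate top at 15 mm, grip top at 43 mm. Starts standing on its plug on the counter. About 60 g.
- cap_large: Loose large round cap: grey plastic cover plate 84 mm in diameter, 5 mm thick, on a black plug 52 mm in diameter, 10 mm deep; on top a round black knob 20 mm across, 28 mm high. Origin: centre of the plug's underside, z up; plate top at 15 mm, grip top at 43 mm. Starts standing on its plug on the counter. About 120 g.
- cap_square: Loose square cap: grey plastic cover plate 68 x 68 mm, 5 mm thick, on a black plug 36 x 36 mm, 10 mm deep; on top a black bar grip 12 mm thick (y) and 32 mm long (x), 28 mm high. Origin: centre of the plug's underside, z up; plate top at 15 mm, grip top at 43 mm. Starts standing on its plug on the counter. Sides along its x and y. About 90 g.
- cap_oblong: Loose oblong (rectangular) cap: grey plastic cover plate 94 mm (along its x) x 52 mm (along its y), 5 mm thick, on a black plug 62 x 20 mm, 10 mm deep; on top a black bar grip 12 mm thick (y) and 32 mm long (x), 28 mm high. Origin: centre of the plug's underside, z up; plate top at 15 mm, grip top at 43 mm. Starts standing on its plug on the counter. About 90 g.
- cap_spare: Loose three-cornered (triangular) cap: grey plastic cover plate 46 mm from centre to corner, 5 mm thick, on a black plug 32 mm in diameter, 10 mm deep; on top a round black knob 20 mm across, 28 mm high. Origin: centre of the plug's underside, z up; plate top at 15 mm, grip top at 43 mm. Starts standing on its plug on the counter. It fits no port here: the spare, to be left where it lies.
- port_small: Fixed cable port: grey housing round, 80 mm in diameter, 16 mm high, with a dark small round opening 38 mm in diameter down to the counter. Origin: centre of the opening at counter level, z up. A seated cap's plate lies on the housing, its origin 6 mm above this one; its plug has 7 mm play all round. 
- port_large: Fixed cable port: grey housing round, 108 mm in diameter, 16 mm high, with a dark large round opening 66 mm in diameter down to the counter. Origin: centre of the opening at counter level, z up. A seated cap's plate lies on the housing, its origin 6 mm above this one; its plug has 7 mm play all round. 
- port_square: Fixed cable port: grey housing 92 x 92 mm, 16 mm high, with a dark square opening 50 x 50 mm down to the counter. Origin: centre of the opening at counter level, z up. A seated cap's plate lies on the housing, its origin 6 mm above this one; its plug has 7 mm play all round. Sides along its x and y; the cap may go in at any quarter turn.
- port_oblong: Fixed cable port: grey housing 118 mm (along its x) x 76 mm (along its y), 16 mm high, with a dark oblong opening 76 mm (along its x) x 34 mm (along its y) down to the counter. Origin: centre of the opening at counter level, z up. A seated cap's plate lies on the housing, its origin 6 mm above this one; its plug has 7 mm play all round. The cap may go in either way round.
- spray_bottle: Blue trigger spray bottle with a white head, 66 mm in diameter and 200 mm tall; the head reaches 50 mm out from its axis (along its -x); standing loose on the counter on the far side of the caps and ports. Origin: centre of its base; z up. Not to be knocked over.

How it is judged (in metres and radians):
At the end, for the whole second after the job is handed in: Each of the four caps rests released in its own port: within 12 mm of centre, origin under 9 mm above the port's, level within 0.08 rad; square and oblong turned within 15 degrees of the opening. The spare cap is within 30 mm of its start and the spray bottle stands (horizontal distance between cap_small and port_small below 0.012 m and z of cap_small in the frame of port_small below 0.009 m and angle between each of cap_small, cap_large, cap_square, cap_oblong's own z axis and vertical below 0.08 rad and linear speed of each of cap_small, cap_large, cap_square, cap_oblong below 0.02 m/s and horizontal distance between cap_large and port_large below 0.012 m and z of cap_large in the frame of port_large below 0.009 m and horizontal distance between cap_square and port_square below 0.012 m and z of cap_square in the frame of port_square below 0.009 m and (angle between the x axis of cap_square and the x axis of port_square, either way round below 0.26 rad or angle between the x axis of cap_square and the y axis of port_square, either way round below 0.26 rad) and horizontal distance between cap_oblong and port_oblong below 0.012 m and z of cap_oblong in the frame of port_oblong below 0.009 m and angle between the x axis of cap_oblong and the x axis of port_oblong, either way round below 0.26 rad and distance of cap_spare from where it was at the start of the episode below 0.03 m and angle between spray_bottle's own z axis and vertical below 0.3 rad); the robot touches nothing.
It fails at once if the spare three-cornered cap is moved more than 30 mm (distance of cap_spare from where it was at the start of the episode above 0.03 m).
It fails at once if the spray bottle is knocked over (angle between spray_bottle's own z axis and vertical above 0.5 rad).
It also fails if it takes over 120 s, if anything falls off the work surface, if the arm or the gripper's body presses on something with over 40 N, if the wrist force passes 120 N, or if a joint passes its speed limit or range.

## Working session

There is one attempt and no reset: what is moved stays moved. The work goes in short steps, Python scripts to look and compute and a shell command to move; the robot and the scene stay as the last step left them, time stands still between calls to the robot, and variables do not carry over. Pictures are saved under pics/ and viewed, at most 14 in all, crops included, and the job is handed in when it is done.

```bash
mkdir -p pics; ls; python3 - <<'E'
from cell import *
import cv2
s=state();print({k:s[k] for k in("t","eef_pos","tcp_rot","opening")})
for n in("top","side"):
    p,d=read_camera(n);print(n,camera_info(n))
    cv2.imwrite(f"pics/{n}0.png",p[:,:,::-1])
E
```

```text
pics
{'t': 0.0, 'eef_pos': array([ 231.67335903, -580.22334328,  214.07292516]), 'tcp_rot': array([-3.14051428e+00, -1.02388245e-04,  3.79816156e-01]), 'opening': 0.997017037194087}
top {'vertical_fov': 54.860089975000555, 'cx': 313.5727097458609, 'cy': 236.5449172480089, 'origin': array([503.54806966,  11.82639045, 909.00595688]), 'attitude': array([-3.05312057,  0.005928  , -1.54841845])}
side {'vertical_fov': 49.896110313714246, 'cx': 325.95050012352596, 'cy': 246.7978358894848, 'origin': array([481.79561661, 727.72277614, 904.82369915]), 'attitude': array([-2.43243177, -0.00468332, -2.99119353])}
```

View pics/top0.png

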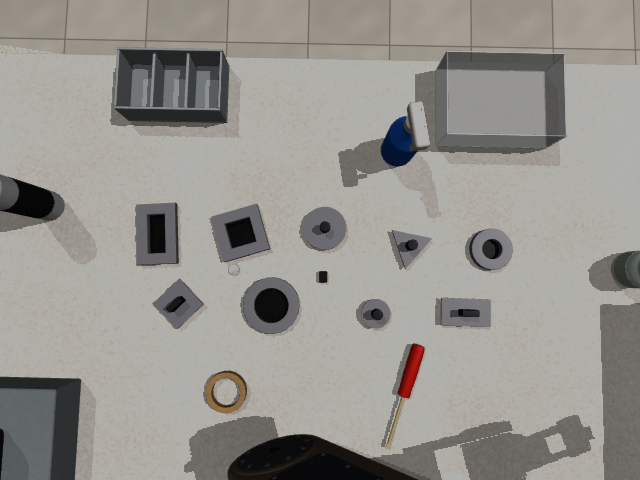

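View pics/side0.png

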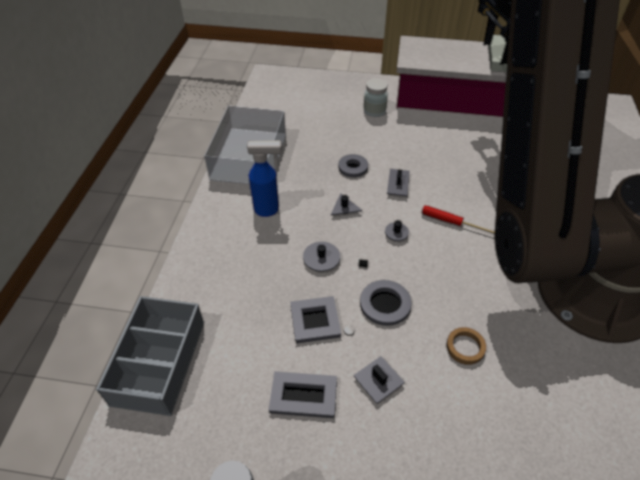

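Top view: ports are oblong (157,234), square (240,233), large (270,305) and small (491,249). Caps are square (178,303), large (324,228), small (374,313), oblong (466,312) and spare (411,245). The bottle is at (400,140). The side view agrees with this layout.

```bash
cat > h.py <<'E'
import numpy as np,cv2
from scipy.spatial.transform import Rotation as R
from cell import *
def cam(n):
    c=camera_info(n);f=240/np.tan(np.radians(c["vertical_fov"])/2)
    return f,c["cx"],c["cy"],np.array(c["origin"]),R.from_euler("xyz",c["attitude"]).as_matrix()
def ray(n,uv,z):
    f,cx,cy,o,M=cam(n);uv=np.asarray(uv,float).reshape(-1,2)
    d=np.c_[(uv[:,0]-cx)/f,(uv[:,1]-cy)/f,np.ones(len(uv))]@M.T
    return o+d*((z-o[2])/d[:,2])[:,None]
def pts(n,d):
    f,cx,cy,o,M=cam(n);v,u=np.mgrid[:480,:640]
    return np.stack([(u-cx)/f*d,(v-cy)/f*d,d],-1)@M.T+o
OBJ={"port_oblong":(157,234,16),"port_square":(240,233,16),"cap_large":(324,228,15),"cap_spare":(411,245,15),"port_small":(491,249,16),
"cap_square":(178,303,15),"port_large":(270,305,16),"cap_small":(374,313,15),"cap_oblong":(466,312,15)}
E
python3 - <<'E'
from h import *
p,d=read_camera("top");P=pts("top",d);Z=P[...,2]
print("counter z",np.median(Z[330:340,180:300]),np.std(Z[330:340,180:300]))
g=p.astype(int).max(2);m=((g<150)&(g>75)).astype(np.uint8)
out=p[:,:,::-1].copy()
for k,(u,v,zt) in OBJ.items():
    w=np.zeros_like(m);w[v-36:v+37,u-36:u+37]=1
    for nm,mm in(("depth",(Z>9)&(Z<70)),("grey",(m>0))):
        q=(mm&(w>0)).astype(np.uint8)
        c=max(cv2.findContours(q,cv2.RETR_EXTERNAL,cv2.CHAIN_APPROX_NONE)[0],key=cv2.contourArea)
        if nm=="depth":cv2.drawContours(out,[c],-1,(0,0,255),1)
        X=ray("top",c.reshape(-1,2),zt)[:,:2].astype(np.float32)
        r=cv2.minAreaRect(X);M=cv2.moments(cv2.convexHull(X))
        print(k,nm,"cen",np.round([M["m10"]/M["m00"],M["m01"]/M["m00"]],1),"rect",np.round(r[0],1),np.round(r[1],1),round(r[2],1))
    if "cap" in k:
        t=(Z>36)&(Z<52)&(w>0);X=P[t][:,:2].astype(np.float32)
        if len(X)>5:
            r=cv2.minAreaRect(X);print("   knob",len(X),np.round(np.median(Z[t])),np.round(r[0],1),np.round(r[1],1),round(r[2],1))
cv2.imwrite("pics/c1.png",cv2.resize(out[180:360,110:540],None,fx=1.8,fy=1.8))
E
```

```text
counter z 0.30497550355329395 45.53319163999315
port_oblong depth cen [582.6 324.7] rect [582.7 324.7] [118.5  78.7] 4.3
port_oblong grey cen [582.9 325.7] rect [581.8 324.1] [121.8  84.1] 3.2
port_square depth cen [587.9 162. ] rect [588. 162.] [92.8 92.5] 17.6
port_square grey cen [586.4 162.9] rect [586.5 162.8] [ 95.9 102.9] 17.5
cap_large depth cen [600.6  -1.6] rect [600.  -1.] [82.1 81.7] 1.2
cap_large grey cen [598.9   1.6] rect [599.    1.9] [84.  91.4] 1.2
   knob 85 43.0 [600.5  -1.5] [19.2 17. ] 1.3
cap_spare depth cen [ 569.8 -166.5] rect [ 559.2 -164.8] [76.9 68. ] 79.5
cap_spare grey cen [ 567.5 -160.7] rect [ 569.9 -171.7] [77.8 79.3] 16.0
   knob 91 43.0 [ 569.4 -166.4] [17.2 18.3] 1.0
port_small depth cen [ 566.4 -324. ] rect [ 566.1 -324. ] [77.3 81.1] 1.2
port_small grey cen [ 565.5 -319.2] rect [ 565.3 -318.9] [80.  92.3] 15.2
cap_square depth cen [448.6 276.6] rect [448.5 276.3] [68.6 69. ] 45.1
cap_square grey cen [447.9 277.3] rect [448.1 277.5] [71.1 72.6] 45.4
   knob 124 43.0 [448.6 276.2] [12.2 32.5] 45.4
port_large depth cen [449.3  98.1] rect [449.5  98.5] [106.3 105.4] 1.5
port_large grey cen [449.1  99.8] rect [449.5 100.4] [106.3 113.1] 1.3
cap_small depth cen [ 438.3 -102.3] rect [ 438.2 -102.2] [54.8 54.1] 46.1
cap_small grey cen [437.5 -97.9] rect [437.6 -98. ] [54.8 65.1] 1.3
   knob 95 42.0 [ 438.8 -102. ] [18.5 18.5] 0.7
cap_oblong depth cen [ 444.7 -274.5] rect [ 444.7 -274.3] [93.6 52.2] 89.4
cap_oblong grey cen [ 444.8 -268.6] rect [ 444.6 -268.6] [104.9  54.3] 89.4
   knob 122 43.0 [ 444.6 -273.6] [11.3 30.9] 1.2
```

View pics/c1.png

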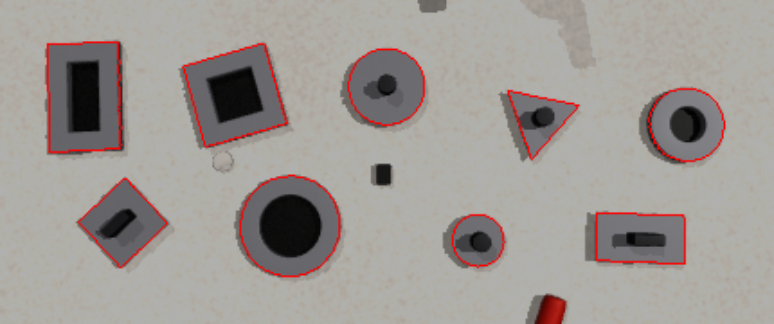

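Measured sizes match the given ones to about 2 mm, and the plate and knob centres agree. Next, a small calculator that gives the shifts in tool axes.

```bash
cat > to.py <<'E'
import sys;from h import *
x,y,z,yaw=map(float,sys.argv[1:5]);s=state()
M=R.from_euler("xyz",s["tcp_rot"]).as_matrix();cy=s["tcp_rot"][2]
d=M.T@(np.array([x,y,z])-s["eef_pos"]);a=(cy-yaw+np.pi/2)%np.pi-np.pi/2
if len(sys.argv)>5:a=(cy-yaw+np.pi)%(2*np.pi)-np.pi
print("now",np.round(s["eef_pos"],1),round(cy,3),"t",round(s["t"],2),"| d",np.round(d,1),"turn",round(a,3),"len",round(np.linalg.norm(d)))
E
python3 to.py 438.6 -102.2 100 0.38 x
python3 - <<'E'
from h import *
p,d=read_camera("top");P=pts("top",d);Z=P[...,2]
for k in("port_oblong","port_square","port_small","port_large"):
    u,v,_=OBJ[k];q=((p.max(2)<60)).astype(np.uint8)[v-30:v+31,u-30:u+31]
    c=max(cv2.findContours(q,cv2.RETR_EXTERNAL,cv2.CHAIN_APPROX_NONE)[0],key=cv2.contourArea).reshape(-1,2)+[u-30,v-30]
    r=cv2.minAreaRect(ray("top",c,16)[:,:2].astype(np.float32));print(k,np.round(r[0],1),np.round(r[1],1),round(r[2],1))
t=(P[...,0]>650)&(P[...,0]<850)&(abs(P[...,1]+140)<90)&(Z>100)&(Z<230);print("bottle",P[t].min(0),P[t].max(0))
E
```

```text
now [ 231.7 -580.3  214.2] 0.38 t 0.15 | d [ 369.4 -367.2  114.5] turn -0.0 len 533
port_oblong [582.9 325.5] [75.8 33.6] 4.6
port_square [588.2 161.7] [50.6 49.7] 17.3
port_small [ 567.  -325.9] [34.7 37. ] 89.4
port_large [449.4  97.5] [65.  64.5] 46.7
bottle [ 710.01290969 -160.74421114  100.18325718] [ 791.56786287 -109.70986981  203.9905109 ]
```

```bash
echo '[[[29,-29,8,0,0.5],[58,-58,16,0,0.5],[87,-87,24,0,0.5],[116,-116,32,0,0.5],[145,-145,40,0,0.5]]]' > m.json && python3 -m handwheel m.json
echo '[[[29,-29,8,0,0.5],[58,-58,16,0,0.5],[87,-87,24,0,0.5],[116,-116,32,0,0.5],[145,-145,40,0,0.5]]]' > m.json && python3 -m handwheel m.json
echo '[[[29,-29,8,0,0.5],[58,-56,16,0,0.5],[79.4,-77.2,34.5,0,0.5],[79.4,-77.2,34.5,0,0.5],[79.4,-77.2,34.5,0,0.5]]]' > m.json && python3 -m handwheel m.json
python3 to.py 438.6 -102.2 19 0.38 x
```

```text
t: 0.62
eef_pos: [312.6, -390.8, 174.4]
tcp_rot: [3.141, -0.0, 0.379]
ft_force: [0.0, -0.6, 0.2]
opening: 0.709
grip_force: 0.0
t: 1.03
eef_pos: [393.4, -202.9, 134.6]
tcp_rot: [3.141, -0.0, 0.379]
ft_force: [0.7, -1.1, -0.2]
opening: 0.501
grip_force: 0.0
t: 1.45
eef_pos: [438.2, -102.3, 99.8]
tcp_rot: [-3.141, 0.001, 0.383]
ft_force: [-0.4, 0.3, 0.5]
opening: 0.499
grip_force: 0.0
now [ 438.2 -102.3   99.8] 0.383 t 1.45 | d [ 0.5  0.2 80.8] turn 0.003 len 81
```

Tracking is accurate. Lower, grip and lift.

```bash
echo '[[[0,0,30,0,0.5],[0,0,60,0,0.5],[0,0,74,0,0.5],[0,0,80.5,0,0.5],[0,0,80.5,0,0.5]]]' > m.json && python3 -m handwheel m.json | grep -E "eef|ft"
echo '[[[0,0,0,0,0],[0,0,0,0,0],[0,0,0,0,0],[0,0,0,0,0],[0,0,0,0,0]]]' > m.json && python3 -m handwheel m.json
echo '[[[0,0,-10,0,0],[0,0,-35,0,0],[0,0,-65,0,0],[0,0,-80,0,0],[0,0,-80,0,0]]]' > m.json && python3 -m handwheel m.json
python3 to.py 566.6 -324.8 99 0.38 x
```

```text
eef_pos: [437.7, -104.5, 19.2]
ft_force: [-0.2, -0.3, -0.2]
t: 2.28
eef_pos: [438.5, -103.7, 20.5]
tcp_rot: [3.141, -0.001, 0.38]
ft_force: [0.6, -0.9, 1.2]
opening: 0.204
grip_force: 13.1
t: 2.7
eef_pos: [439.4, -103.9, 102.7]
tcp_rot: [3.138, -0.004, 0.38]
ft_force: [-1.0, 0.2, -0.9]
opening: 0.206
grip_force: 30.0
now [ 439.4 -103.9  102.7] 0.38 t 2.7 | d [ 36.2 252.3   4.8] turn 0.0 len 255
```

```bash
echo '[[[5,36,0,0,0],[11,75,0,0,0],[16,114,0,0,0],[22,152,0,0,0],[27,190,0,0,0]]]' > m.json && python3 -m handwheel m.json | grep -E "eef|ft|grip"
echo '[[[5,36,0,0,0],[9,62.5,2,0,0],[9,62.5,2,0,0],[9,62.5,2,0,0],[9,62.5,2,0,0]]]' > m.json && python3 -m handwheel m.json| grep -E "eef|ft|grip"
python3 to.py 566.6 -324.8 25 0.38 x
python3 - <<'E'
from h import *
p,d=read_camera("top");cv2.imwrite("pics/s1.png",cv2.resize(p[180:340,400:580,::-1],None,fx=3,fy=3))
p,d=read_camera("side");cv2.imwrite("pics/s2.png",cv2.resize(p[100:240,290:450,::-1],None,fx=4,fy=4))
E
```

```text
eef_pos: [534.2, -271.5, 98.9]
ft_force: [0.5, -0.4, -0.8]
grip_force: 30.0
eef_pos: [564.5, -323.9, 96.7]
ft_force: [-0.2, -0.4, -1.0]
grip_force: 30.0
now [ 564.5 -323.9   96.7] 0.38 t 3.53 | d [ 1.7  1.7 71.7] turn -0.0 len 72
```

View pics/s2.png

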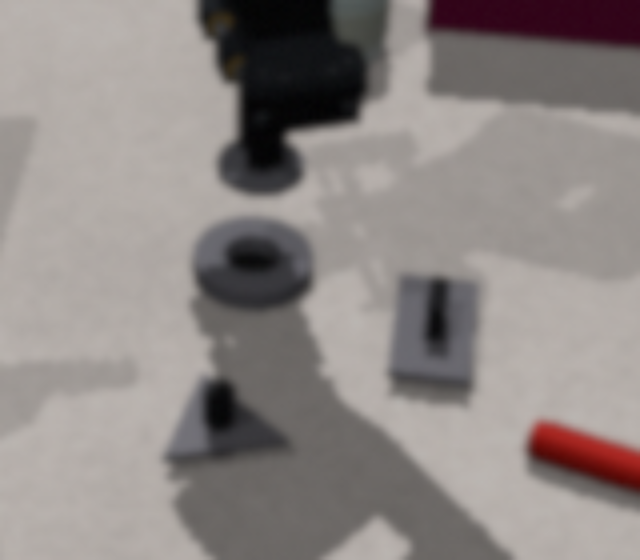

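The crop shows the cap at (262,165), held level, above the port opening at (255,255). Lower it and release.

```bash
echo '[[[1.5,1,25,0,0],[1.5,1,45,0,0],[1.5,1,60,0,0],[1.5,1,67,0,0],[1.5,1,70,0,0]]]' > m.json && python3 -m handwheel m.json | grep -E "eef|ft|grip"
echo '[[[0,0,0,0,0],[0,0,0,0,0],[0,0,0,0,0.4],[0,0,0,0,0.4],[0,0,0,0,0.4]]]' > m.json && python3 -m handwheel m.json| grep -E "eef|ft|grip|open"
echo '[[[0,0,-5,0,0.5],[0,0,-30,0,0.5],[0,0,-60,0,0.5],[0,0,-90,0,0.5],[0,0,-100,0,0.5]]]' > m.json && python3 -m handwheel m.json| grep -E "eef|ft|grip|open"
python3 to.py 600.5 -1.5 120 0.38 x
python3 to.py 600.5 -1.5 19 1.0 x
```

```text
eef_pos: [566.6, -324.2, 27.0]
ft_force: [0.8, 0.3, -1.4]
grip_force: 30.0
eef_pos: [567.3, -325.3, 28.6]
ft_force: [-0.5, -0.1, -0.0]
opening: 0.356
grip_force: 0.0
eef_pos: [568.3, -325.9, 132.7]
ft_force: [1.0, 0.2, -0.1]
opening: 0.502
grip_force: 0.0
now [ 568.3 -325.9  132.7] 0.38 t 4.88 | d [ 150.2 -289.4   11.8] turn -0.0 len 326
now [ 568.3 -325.9  132.7] 0.38 t 4.88 | d [ 149.9 -289.9  112.8] turn -0.62 len 345
```

```bash
echo '[[[17,-33,0,0,0.5],[34,-66,0,0,0.5],[51,-99,0,0,0.5],[68,-132,0,0,0.5],[85,-165,0,0,0.5]]]' > m.json && python3 -m handwheel m.json | grep -E "eef|ft"
echo '[[[17,-33,4,0,0.5],[34,-66,8,0,0.5],[51,-99,12,0,0.5],[65,-125,16,0,0.5],[65,-125,16,0,0.5]]]' > m.json && python3 -m handwheel m.json | grep -E "eef|ft"
echo '[[[0,0,0,0,0.5],[0,0,0,0,0.5],[0,0,0,0,0.5]]]' > m.json && python3 -m handwheel m.json | grep -E "eef|ft"
python3 to.py 600.5 -1.5 19 0.38 x
python3 - <<'E'
from h import *
p,d=read_camera("top");P=pts("top",d);Z=P[...,2]
for k in("port_small",):
    u,v,_=OBJ[k]
    w=np.zeros(Z.shape,bool);w[v-25:v+25,u-25:u+25]=1
    for a,b in((14,32),(40,60)):
        t=w&(Z>a)&(Z<b);X=P[t];r=cv2.minAreaRect(X[:,:2].astype(np.float32));print(a,len(X),np.median(X[:,2]),r)
    t=w&(Z>18.5)&(Z<27);X=P[t];print(np.linalg.lstsq(np.c_[X[:,:2]-X[:,:2].mean(0),np.ones(len(X))],X[:,2],rcond=None)[0],X[:,:2].mean(0))
E
```

```text
eef_pos: [584.5, -138.8, 128.0]
ft_force: [1.0, 1.0, -0.3]
eef_pos: [598.5, 4.5, 111.2]
ft_force: [1.0, 0.8, -0.5]
eef_pos: [598.8, -1.2, 112.0]
ft_force: [-0.5, -0.3, 0.1]
now [598.8  -1.2 112. ] 0.379 t 5.97 | d [ 1.4  0.9 93. ] turn -0.001 len 93
14 1152 18.575488415939276 ((566.1506958007812, -325.32281494140625), (77.50594329833984, 79.1673583984375), 0.42859506607055664)
40 104 48.70618338015754 ((567.9176635742188, -324.83642578125), (17.916358947753906, 18.650096893310547), 33.94573211669922)
[-1.76465035e-03  9.21225020e-03  2.11472296e+01] [ 567.20589232 -323.98817431]
```

The small cap is seated: plate at 21.1 mm, knob top at 48.7 mm, level. Next the large cap.

```bash
echo '[[[1.4,0.9,30,0,0.5],[1.4,0.9,60,0,0.5],[1.4,0.9,85,0,0.5],[1.4,0.9,92,0,0.5],[1.4,0.9,92,0,0.5]]]' > m.json && python3 -m handwheel m.json | grep -E "eef|ft"
echo '[[[0,0,0,0,0],[0,0,0,0,0],[0,0,0,0,0],[0,0,0,0,0],[0,0,0,0,0]]]' > m.json && python3 -m handwheel m.json | grep -E "eef|ft|grip"
echo '[[[0,0,-10,0,0],[0,0,-35,0,0],[0,0,-65,0,0],[0,0,-80,0,0],[0,0,-80,0,0]]]' > m.json && python3 -m handwheel m.json | grep -E "eef|ft|grip|open"
python3 to.py 449.4 98 99 0.38 x
```

```text
eef_pos: [599.6, -1.3, 18.4]
ft_force: [-1.4, 0.1, 0.1]
eef_pos: [600.8, -0.5, 20.7]
ft_force: [-0.1, -0.3, 1.2]
grip_force: 12.8
eef_pos: [601.9, -0.5, 103.9]
ft_force: [0.5, -0.3, -2.1]
opening: 0.203
grip_force: 30.0
now [ 6.019e+02 -5.000e-01  1.039e+02] 0.38 t 7.27 | d [-105.1 -148.1    4. ] turn -0.0 len 182
```

```bash
echo '[[[-20,-28,0,0,0],[-42,-60,0,0,0],[-64,-90,0,0,0],[-86,-121,0,0,0],[-105,-148,0,0,0]]]' > m.json && python3 -m handwheel m.json | grep -E "eef|ft|grip"
echo '[[[0,0,0,0,0],[0,0,0,0,0],[0,0,0,0,0],[0,0,0,0,0]]]' > m.json && python3 -m handwheel m.json | grep -E "eef|ft|grip"
python3 to.py 449.4 98 26 0.38 x
```

```text
eef_pos: [445.4, 98.8, 99.4]
ft_force: [-0.6, 0.5, -2.7]
grip_force: 30.0
eef_pos: [449.0, 97.7, 99.7]
ft_force: [0.3, -0.2, -2.0]
grip_force: 30.0
now [449.   97.7  99.7] 0.379 t 8.02 | d [ 0.5 -0.2 73.7] turn -0.001 len 74
```

```bash
echo '[[[0.5,0,25,0,0],[0.5,0,45,0,0],[0.5,0,60,0,0],[0.5,0,69,0,0],[0.5,0,73,0,0]]]' > m.json && python3 -m handwheel m.json | grep -E "eef|ft|grip"
echo '[[[0,0,0,0,0],[0,0,0,0,0],[0,0,0,0,0.4],[0,0,0,0,0.4],[0,0,0,0,0.4]]]' > m.json && python3 -m handwheel m.json| grep -E "eef|ft|grip|open"
echo '[[[0,0,-5,0,0.5],[0,0,-30,0,0.5],[0,0,-60,0,0.5],[0,0,-90,0,0.5],[0,0,-90,0,0.5]]]' > m.json && python3 -m handwheel m.json| grep -E "eef|ft|grip|open"
python3 to.py 448.6 276.4 116 2.363
python3 to.py 448.6 276.4 116 2.363 x
```

```text
eef_pos: [448.8, 97.7, 25.9]
ft_force: [-5.3, 0.7, 34.5]
grip_force: 30.0
eef_pos: [448.8, 98.2, 27.2]
ft_force: [0.3, 0.3, -0.3]
opening: 0.359
grip_force: 0.0
eef_pos: [450.4, 98.5, 121.6]
ft_force: [0.8, 0.3, 0.4]
opening: 0.499
grip_force: 0.0
now [450.4  98.5 121.6] 0.38 t 9.27 | d [  64.3 -165.9    5.6] turn 1.159 len 178
now [450.4  98.5 121.6] 0.38 t 9.27 | d [  64.3 -165.9    5.6] turn -1.983 len 178
```

```bash
echo '[[[13,-33,0,-0.12,0.5],[26,-67,0,-0.24,0.5],[39,-100,0,-0.36,0.5],[52,-134,2,-0.48,0.5],[64.3,-166,5,-0.6,0.5]]]' > m.json && python3 -m handwheel m.json | grep -E "eef|rot"
echo '[[[0,0,0,-0.12,0.5],[0,0,0,-0.24,0.5],[0,0,0,-0.36,0.5],[0,0,0,-0.48,0.5],[0,0,0,-0.6,0.5]]]' > m.json && python3 -m handwheel m.json | grep -E "eef|rot"
echo '[[[0,0,0,-0.12,0.5],[0,0,0,-0.24,0.5],[0,0,0,-0.36,0.5],[0,0,0,-0.48,0.5],[0,0,0,-0.6,0.5]]]' > m.json && python3 -m handwheel m.json | grep -E "eef|rot"
echo '[[[0,0,0,-0.1,0.5],[0,0,0,-0.183,0.5],[0,0,0,-0.183,0.5],[0,0,0,-0.183,0.5]]]' > m.json && python3 -m handwheel m.json | grep -E "eef|rot"
python3 to.py 448.6 276.4 19 2.363 x
python3 - <<'E'
from h import *
p,d=read_camera("top");P=pts("top",d);Z=P[...,2]
u,v,_=OBJ["port_large"]
w=np.zeros(Z.shape,bool);w[v-30:v+31,u-30:u+31]=1
for a,b in((14,32),(40,60)):
        t=w&(Z>a)&(Z<b);X=P[t];r=cv2.minAreaRect(X[:,:2].astype(np.float32));print(a,len(X),np.median(X[:,2]),r)
t=w&(Z>18.5)&(Z<27);X=P[t];print(np.linalg.lstsq(np.c_[X[:,:2]-X[:,:2].mean(0),np.ones(len(X))],X[:,2],rcond=None)[0],X[:,:2].mean(0))
E
```

```text
eef_pos: [446.4, 278.2, 112.0]
tcp_rot: [3.141, -0.001, 0.986]
eef_pos: [446.5, 276.4, 111.7]
tcp_rot: [-3.141, 0.0, 1.586]
eef_pos: [446.6, 276.2, 111.8]
tcp_rot: [-3.141, 0.0, 2.186]
eef_pos: [446.6, 276.2, 111.8]
tcp_rot: [-3.142, 0.0, 2.36]
now [446.6 276.2 111.8] 2.36 t 10.85 | d [-1.3  1.5 92.8] turn -0.003 len 93
14 2294 19.82381909221408 ((449.5003967285156, 98.43528747558594), (106.35401916503906, 105.5893325805664), 1.2745404243469238)
40 96 48.84946209952125 ((449.3128967285156, 96.22988891601562), (18.44118881225586, 18.51250648498535), 1.7410660982131958)
[ 9.80593199e-04 -1.61687306e-03  2.11915354e+01] [448.9295075   97.01525039]
```

The large cap is seated too, with its plate at 21.2 mm and level. Next the square cap.

```bash
echo '[[[-1.3,1.5,30,0,0.5],[-1.3,1.5,60,0,0.5],[-1.3,1.5,85,0,0.5],[-1.3,1.5,92,0,0.5],[-1.3,1.5,92,0,0.5]]]' > m.json && python3 -m handwheel m.json | grep -E "eef|ft"
echo '[[[0,0,0,0,0],[0,0,0,0,0],[0,0,0,0,0],[0,0,0,0,0],[0,0,0,0,0]]]' > m.json && python3 -m handwheel m.json | grep -E "eef|ft|grip"
echo '[[[0,0,-10,0,0],[0,0,-35,0,0],[0,0,-65,0,0],[0,0,-80,0,0],[0,0,-80,0,0]]]' > m.json && python3 -m handwheel m.json | grep -E "eef|ft|grip|open"
python3 to.py 588.1 161.9 99 1.878 x
```

```text
eef_pos: [447.9, 276.0, 18.4]
ft_force: [-0.7, -0.1, 0.5]
eef_pos: [449.0, 276.6, 20.6]
ft_force: [-0.2, 0.1, 0.1]
grip_force: 0.0
eef_pos: [449.9, 277.0, 103.6]
ft_force: [1.0, 0.3, -0.5]
opening: 0.126
grip_force: 30.0
now [449.9 277.  103.6] 2.363 t 12.15 | d [-179.2   15.1    5.1] turn 0.485 len 180
```

The grip only closed as the lift began, so check how the cap is held.

```bash
echo '[[[-36,3,0,0.1,0],[-72,6,0,0.2,0],[-108,9,0,0.3,0],[-144,12,0,0.4,0],[-179,15,0,0.485,0]]]' > m.json && python3 -m handwheel m.json | grep -E "eef|ft|grip"
echo '[[[0,0,0,0,0],[0,0,0,0,0],[0,0,0,0,0],[0,0,0,0,0]]]' > m.json && python3 -m handwheel m.json | grep -E "eef|rot|ft|grip|open"
python3 to.py 588.1 161.9 26 1.878 x
python3 - <<'E'
from h import *
p,d=read_camera("side");cv2.imwrite("pics/q2.png",cv2.resize(p[200:440,220:460,::-1],None,fx=2.5,fy=2.5))
P=pts("side",d)
t=(abs(P[...,0]-588)<60)&(abs(P[...,1]-162)<60)&(P[...,2]>80)&(P[...,2]<105);print(np.histogram(P[t][:,2],range(78,108,3)))
E
```

```text
eef_pos: [587.5, 159.9, 99.5]
ft_force: [0.6, 0.7, -1.5]
grip_force: 30.0
eef_pos: [585.6, 162.0, 99.6]
tcp_rot: [-3.14, -0.0, 1.879]
ft_force: [0.4, -0.0, -1.9]
opening: 0.122
grip_force: 30.0
now [585.6 162.   99.6] 1.879 t 12.9 | d [-0.9  2.5 73.6] turn 0.001 len 74
(array([ 17, 424, 351,  27,   5,   8,   6,  10,  10]), array([ 78,  81,  84,  87,  90,  93,  96,  99, 102, 105]))
```

View pics/q2.png

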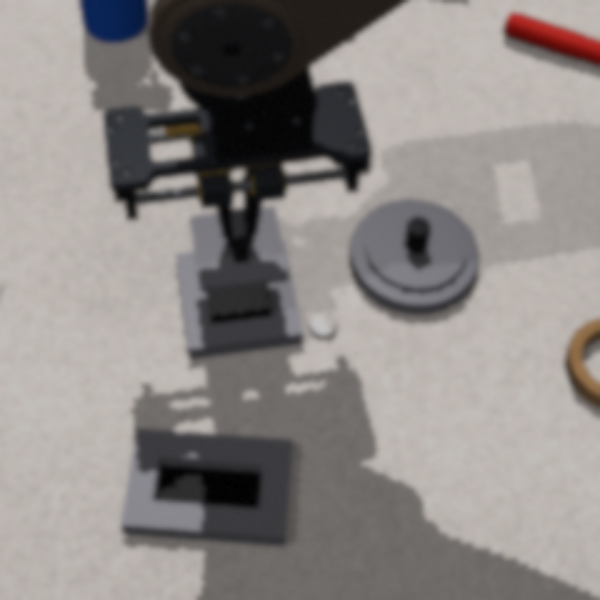

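The crop shows the cap held over the square port at about (240,250), but gripped 11 mm high: plate top at about 84 mm with the TCP at 99.6. Check tilt and centre.

```bash
python3 - <<'E'
from h import *
for n in("side","top"):
    p,d=read_camera(n);P=pts(n,d)
    t=(abs(P[...,0]-588)<60)&(abs(P[...,1]-162)<60)&(P[...,2]>79)&(P[...,2]<89);X=P[t]
    print(n,len(X),X.mean(0),np.linalg.lstsq(np.c_[X[:,:2]-X[:,:2].mean(0),np.ones(len(X))],X[:,2],rcond=None)[0])
    r=cv2.minAreaRect(X[:,:2].astype(np.float32));print(r)
E
```

```text
side 832 [585.07079683 169.5352731   84.06942957] [ 8.49274972e-03 -3.00822993e-03  8.40694296e+01]
((585.9972534179688, 162.70156860351562), (68.01449584960938, 70.885009765625), 17.573719024658203)
top 92 [576.26919531 128.61437618  83.46338139] [-5.49213970e-03  7.36623737e-02  8.34633814e+01]
((581.0480346679688, 127.19355773925781), (40.00133514404297, 11.125300407409668), 1.5630249977111816)
```

The cap is level, turned 17.6°, and centred on the port within about 2 mm. Its plate needs to drop 63 mm.

```bash
echo '[[[-0.5,2,20,0,0],[-0.5,2,38,0,0],[-0.5,2,52,0,0],[-0.5,2,59,0,0],[-0.5,2,62,0,0]]]' > m.json && python3 -m handwheel m.json | grep -E "eef|ft|grip"
echo '[[[0,0,0,0,0],[0,0,0,0,0],[0,0,0,0,0.4],[0,0,0,0,0.4],[0,0,0,0,0.4]]]' > m.json && python3 -m handwheel m.json| grep -E "eef|ft|grip|open"
echo '[[[0,0,-5,0,0.5],[0,0,-30,0,0.5],[0,0,-60,0,0.5],[0,0,-90,0,0.5],[0,0,-90,0,0.5]]]' > m.json && python3 -m handwheel m.json| grep -E "eef|ft|grip|open"
python3 to.py 444.6 -274 112 1.58 x
```

```text
eef_pos: [588.0, 161.9, 37.1]
ft_force: [-12.7, -2.3, 31.2]
grip_force: 30.0
eef_pos: [588.9, 161.5, 38.3]
ft_force: [0.1, 0.4, -1.0]
opening: 0.277
grip_force: 0.0
eef_pos: [590.9, 161.9, 133.7]
ft_force: [0.7, -0.4, 0.2]
opening: 0.496
grip_force: 0.0
now [590.9 161.9 133.7] 1.878 t 14.3 | d [-371.2 -271.4   20. ] turn 0.298 len 460
```

```bash
echo '[[[-31,-22.5,0,0,0.35],[-62,-45,0,0,0.35],[-93,-67.5,0,0,0.35],[-124,-90,0,0,0.35],[-155,-112.5,0,0,0.35]]]' > m.json && python3 -m handwheel m.json | grep -E "eef"
echo '[[[-31,-22.5,0,0,0.35],[-62,-45,0,0,0.35],[-93,-67.5,0,0,0.35],[-124,-90,0,0,0.35],[-155,-112.5,0,0,0.35]]]' > m.json && python3 -m handwheel m.json | grep -E "eef"
echo '[[[-31,-22.5,10,0.1,0.35],[-61,-46.4,20,0.2,0.35],[-61,-46.4,20,0.298,0.35],[-61,-46.4,20,0.298,0.35],[-61,-46.4,20,0.298,0.35]]]' > m.json && python3 -m handwheel m.json | grep -E "eef"
echo '[[[0,0,0,0,0.35],[0,0,0,0,0.35]]]' > m.json && python3 -m handwheel m.json | grep -E "eef|rot|open"
python3 to.py 444.6 -274 19 1.58 x
python3 - <<'E'
from h import *
p,d=read_camera("top");P=pts("top",d);Z=P[...,2]
u,v,_=OBJ["port_square"]
w=np.zeros(Z.shape,bool);w[v-34:v+35,u-34:u+35]=1
t=w&(Z>40)&(Z<60);X=P[t];print(np.median(X[:,2]),cv2.minAreaRect(X[:,:2].astype(np.float32)))
t=w&(Z>18.8)&(Z<27);X=P[t];print(np.linalg.lstsq(np.c_[X[:,:2]-X[:,:2].mean(0),np.ones(len(X))],X[:,2],rcond=None)[0],cv2.minAreaRect(X[:,:2].astype(np.float32)))
E
```

```text
eef_pos: [527.5, -21.7, 128.1]
eef_pos: [467.0, -203.7, 128.2]
eef_pos: [442.0, -274.2, 108.0]
eef_pos: [442.6, -273.3, 108.2]
tcp_rot: [3.141, 0.0, 1.584]
opening: 0.353
now [ 442.6 -273.3  108.2] 1.584 t 15.72 | d [-0.7  2.  89.2] turn 0.004 len 89
48.765649674788506 ((590.0416259765625, 162.26551818847656), (12.189330101013184, 31.4276065826416), 16.775314331054688)
[ 1.06491683e-03 -1.23584363e-03  2.13468444e+01] ((588.1206665039062, 162.99949645996094), (88.7162857055664, 88.3807373046875), 18.0531063079834)
```

The square cap is seated: plate at 21.3 mm, level, 2 mm off centre. Next the oblong cap, with more time to close.

```bash
echo '[[[-0.7,2,30,0,0.35],[-0.7,2,60,0,0.35],[-0.7,2,80,0,0.35],[-0.7,2,88,0,0.35],[-0.7,2,88,0,0.35]]]' > m.json && python3 -m handwheel m.json | grep -E "eef|ft"
echo '[[[0,0,0,0,0],[0,0,0,0,0],[0,0,0,0,0],[0,0,0,0,0],[0,0,0,0,0]]]' > m.json && python3 -m handwheel m.json | grep -E "grip"
echo '[[[0,0,0,0,0],[0,0,0,0,0],[0,0,0,0,0]]]' > m.json && python3 -m handwheel m.json | grep -E "grip|eef"
echo '[[[0,0,-10,0,0],[0,0,-35,0,0],[0,0,-65,0,0],[0,0,-90,0,0],[0,0,-90,0,0]]]' > m.json && python3 -m handwheel m.json | grep -E "eef|ft|grip|open"
python3 to.py 582.8 325.2 110 0.075 x
```

```text
eef_pos: [443.9, -274.0, 18.6]
ft_force: [0.4, -0.2, 0.1]
grip_force: 30.0
eef_pos: [444.5, -275.2, 20.9]
grip_force: 30.0
eef_pos: [445.5, -275.9, 114.8]
ft_force: [-0.2, -1.1, 0.1]
opening: 0.128
grip_force: 30.0
now [ 445.5 -275.9  114.8] 1.58 t 17.27 | d [599.9 142.7   2.8] turn 1.505 len 617
```

```bash
echo '[[[30,7,0,0,0],[70,16.5,0,0,0],[110,26,0,0,0],[150,35.5,0,0,0],[190,45,0,0,0]]]' > m.json && python3 -m handwheel m.json | grep -E "eef|grip"
echo '[[[40,9.5,0,0,0],[80,19,0,0,0],[120,28.5,0,0,0],[160,38,0,0,0],[200,47.5,0,0,0]]]' > m.json && python3 -m handwheel m.json | grep -E "eef|grip"
echo '[[[40,9.5,0,0,0],[80,19,0,0,0],[120,28.5,0,0,0],[160,38,0,0,0],[190,45,0,0,0]]]' > m.json && python3 -m handwheel m.json | grep -E "eef|grip"
echo '[[[12,3,0,0.1,0],[20,5.2,0,0.22,0],[20,5.2,0,0.34,0],[20,5.2,0,0.46,0],[20,5.2,0,0.58,0]]]' > m.json && python3 -m handwheel m.json | grep -E "eef|grip"
echo '[[[0,0,0,0.12,0],[0,0,0,0.24,0],[0,0,0,0.36,0],[0,0,0,0.48,0],[0,0,0,0.6,0]]]' > m.json && python3 -m handwheel m.json | grep -E "eef|grip"
echo '[[[0,0,0,0.12,0],[0,0,0,0.24,0],[0,0,0,0.325,0],[0,0,0,0.325,0],[0,0,0,0.325,0]]]' > m.json && python3 -m handwheel m.json | grep -E "eef|grip|ft"
python3 to.py 582.8 325.2 26 0.075 x
python3 - <<'E'
from h import *
p,d=read_camera("side");P=pts("side",d)
t=(abs(P[...,0]-583)<70)&(abs(P[...,1]-325)<60)&(P[...,2]>80)&(P[...,2]<125);h=np.histogram(P[t][:,2],range(80,126,3));print(h)
z=h[1][h[0].argmax()]+1.5;t&=abs(P[...,2]-z)<4;X=P[t]
print(X.mean(0),np.linalg.lstsq(np.c_[X[:,:2]-X[:,:2].mean(0),np.ones(len(X))],X[:,2],rcond=None)[0],cv2.minAreaRect(X[:,:2].astype(np.float32)))
E
```

```text
eef_pos: [487.2, -82.7, 110.0]
grip_force: 30.0
eef_pos: [532.9, 118.1, 110.0]
grip_force: 30.0
eef_pos: [576.3, 309.4, 109.8]
grip_force: 30.0
eef_pos: [581.0, 326.5, 109.5]
grip_force: 30.0
eef_pos: [581.1, 326.2, 109.7]
grip_force: 30.0
eef_pos: [581.2, 326.3, 109.7]
ft_force: [0.3, 0.1, -1.4]
grip_force: 30.0
now [581.2 326.3 109.7] 0.078 t 19.77 | d [ 1.5  1.2 83.7] turn 0.003 len 84
(array([  0,   0,   0,   0,   0,   0,   8, 125, 194,   6,   0,   0,   0,
         0,   0]), array([ 80,  83,  86,  89,  92,  95,  98, 101, 104, 107, 110, 113, 116,
       119, 122, 125]))
[548.57424698 322.76739991 104.47608215] [-4.76555860e-03  4.09324379e-03  1.04476082e+02] ((582.4115600585938, 326.27020263671875), (93.98214721679688, 53.95159912109375), 4.414822578430176)
```

The oblong cap is level, 4.4° turned, centred within 1 mm of the port. Its plate needs to drop 83 mm.

```bash
echo '[[[0.5,1,28,0,0],[0.5,1,54,0,0],[0.5,1,70,0,0],[0.5,1,79,0,0],[0.5,1,82,0,0]]]' > m.json && python3 -m handwheel m.json | grep -E "eef|ft|grip"
echo '[[[0,0,0,0,0],[0,0,0,0,0],[0,0,0,0,0.3],[0,0,0,0,0.3],[0,0,0,0,0.3]]]' > m.json && python3 -m handwheel m.json| grep -E "eef|ft|grip|open"
echo '[[[0,0,-5,0,0.5],[0,0,-30,0,0.5],[0,0,-60,0,0.5],[0,0,-90,0,0.5],[0,0,-120,0,0.5]]]' > m.json && python3 -m handwheel m.json| grep -E "eef|ft|grip|open"
echo '[[[-40,0,0,0,0.5],[-80,0,0,0,0.5],[-120,0,0,0,0.5],[-120,0,0,0,0.5],[-120,0,0,0,0.5]]]' > m.json && python3 -m handwheel m.json| grep -E "eef|ft|grip|open"
python3 - <<'E'
from h import *
for n in("top","side"):
    p,d=read_camera(n);P=pts(n,d);Z=P[...,2];cv2.imwrite(f"pics/e_{n}.png",p[:,:,::-1])
    for k,(x,y) in dict(oblong=(583,325),square=(588,162),large=(449,98),small=(567,-325),spare=(569.6,-166.4)).items():
        w=(abs(P[...,0]-x)<50)&(abs(P[...,1]-y)<50)
        a=w&(Z>40)&(Z<55);b=w&(Z>18.8)&(Z<26)
        print(n,k,a.sum(),b.sum(),[np.round(cv2.minAreaRect(P[a][:,:2].astype(np.float32))[0],1),round(float(np.median(Z[a])),1)] if a.sum()>5 else "",
          np.round(np.linalg.lstsq(np.c_[P[b][:,:2]-[x,y],np.ones(b.sum())],Z[b],rcond=None)[0],3) if b.sum()>9 else "")
print(state()["t"])
E
```

```text
eef_pos: [581.3, 325.1, 26.9]
ft_force: [-7.7, -3.6, 17.1]
grip_force: 30.0
eef_pos: [582.2, 325.5, 28.4]
ft_force: [0.9, -0.6, -0.3]
opening: 0.271
grip_force: 0.0
eef_pos: [581.8, 325.4, 149.6]
ft_force: [-0.0, 0.4, 0.4]
opening: 0.494
grip_force: 0.0
eef_pos: [461.0, 316.6, 149.0]
ft_force: [0.3, 0.4, 0.3]
opening: 0.5
grip_force: 0.0
top oblong 131 1115 [array([584.5, 324.9]), 48.9] [ 1.0000e-03 -1.0000e-03  2.1393e+01]
top square 118 1067 [array([589.9, 162.4]), 48.9] [ 4.0000e-03 -1.0000e-03  2.1442e+01]
top large 96 1349 [array([449.2,  96.4]), 48.9] [1.000e-03 1.000e-03 2.135e+01]
top small 103 539 [array([ 568.1, -325.1]), 48.1] [7.0000e-03 5.0000e-03 2.1262e+01]
top spare 84 16 [array([ 569.3, -166.4]), 43.0] [ 0.038  0.07  21.514]
side oblong 151 1213 [array([583.6, 325.5]), 49.1] [2.0000e-03 3.0000e-03 2.1697e+01]
side square 99 876 [array([588.9, 163.4]), 48.9] [-0.0000e+00  2.0000e-03  2.1619e+01]
side large 0 0  
side small 51 213 [array([ 567.6, -325.3]), 48.0] [ 9.0000e-03 -6.0000e-03  2.1496e+01]
side spare 47 19 [array([ 570.7, -166.6]), 43.6] [-0.116 -0.    21.669]
21.5833
```

View pics/e_side.png

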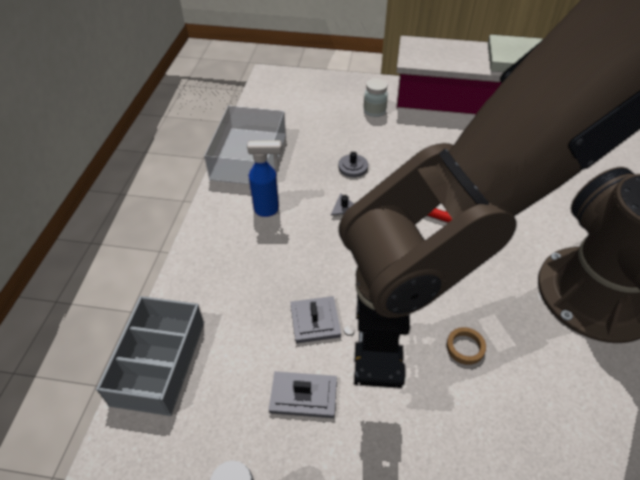

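All four caps lie flat in their ports: oblong (303,392) and square (316,318), with small at (353,163). The arm hides the large one here, but the top view measured it seated. The spare has not moved and the bottle at (263,185) stands.

```bash
python3 -c "
from cell import *
print(job_done())"
```

```text
the job is handed in; nothing more can be done
None
```

I fitted all four caps and released them, then handed the job in at about 21.6 s: each measured flat in its own port and within about 2 mm of centre, the spare cap had not moved, the spray bottle was standing, and no verdict came back.

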